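Show the computer's dust filter to the webcam

ROBOT

A 6-joint arm with a two-finger parallel gripper is mounted at the origin on the work surface. World frame = base frame: x ahead of the robot, y to its left, z up, the work surface at z = 0. Lengths are in m, angles in degrees, forces in N, time in s.
With the tool pointing down it reaches from about 0.35 to 0.85 m from the base axis. Payload 8.1 kg.
Tool frame: the origin (TCP) lies at the very end of the fingers, on their centre line; the grasp point (between the pads) lies 19 mm behind it (grasp_offset is the z of the grasp point in the tool frame, in m); z points along the fingers, y is the direction in which the jaws open and shut (so a half turn about z gives the same grasp; the last joint's range is limited). The gripper opens to 93 mm and grips with 3 to 60 N. Pads are 15 mm wide; open, the fingers measure 128 mm over their backs; the gripper's body (75 mm by 188 mm) begins 65 mm behind the grasp point.
Start: joints at [71.482, 7.471, 85.268, -0, 87.261, -4.893], TCP at [0.141, 0.583, 0.219] pointing down, gripper open.
Joint ranges: [-169.43, 169.43], [-51.17, 129.36], [1.28, 143.12], [-76.62, 256.62], [0, 156.53], [-152.29, 152.29]. Speed limits (degrees/s): [136.94, 136.94, 159.86, 180, 180, 180].

INTERFACE

Orientations are given as [roll, pitch, yaw] about the fixed x, y, z axes, in that order (R = Rz(yaw) Ry(pitch) Rx(roll)).
In Python, from cell import read_state, read_camera, camera_model, job_done, recognise, tip_of, grasp_offset gives the robot as it stands.
- The arm moves only by the tool move_arm, never from a script. Its argument "rows" is text: rows parted by semicolons, each of 4 numbers parted by spaces: the shift along the tool's x, y, z each as a share of 2 cm, from -1 to 1, then the turn about the tool's z as a share of 4 degrees, from -1 to 1. A call has exactly 8 rows; each row shifts and turns the commanded pose from where the row before left it, along the tool's axes as they then stand; what a row does not reach is not made up. A row lasts 1/10 s, in which the tool goes at most 50 mm and 8.59 degrees, less where a joint would pass 70% of its speed; a pose out of reach is approached as far as the arm can. A call with a number of a shift or a turn outside -1 to 1 is refused whole. A call with a gripper value outside its range is refused whole. "grip" is the closure, from 0 (fully open) to 1 (shut), set as the call begins (left out, the last holds). The fingers move at their own pace and stop on an object; the grip force is fixed at half the most. Time passes only in rows, so rows that do not move let the fingers close, or fill a call up. It gives the time, the measured TCP pose, the force and the opening at its end, in the units of the state.
- read_state(): the state, without advancing time (a new reading comes with each control period).
- read_camera(name): name is "side" or "top"; returns (picture, depth): 420x560x3 uint8, blue, green, red; 420x560 float32, m along the optical axis (not along the pixel's ray), 0 where there is no reading.
- camera_model(name): a dict with "fx", "fy", "cx", "cy" (pixels), "world_from_camera" (4x4, takes a point from camera to world coordinates). Camera axes: x right, y down, z forward; pixel columns grow to the right and rows downward; lengths in m; the calibration is good to about 2 mm. A picture is of the moment at which its call begins. camera_model takes no time and is no camera call.
- job_done(): hands the job in, once; it reports no verdict.
Trained networks look in the newest picture that a camera, given by its name, has taken for a name from the list of things; names that differ only in an ending like _2 or _b are one class to them, and where a whole thing is asked for, a point or a joint stands for the part that bears it (a point fixed in the world has none). Each returns a list of dicts, best first, with "conf" (0 to 1); they miss things now and then, are a little off and sometimes report something else, mostly with a low value. They report only what shows in the picture. A call takes as long as a camera call. They do not tell look-alikes from the thing itself.
- recognise(camera, target): "box" ([left, top, right, bottom] in pixels, round what is visible of it).
- tip_of(camera, target): "centre" ([column, row] in pixels: a listed point, or the origin of a listed thing).
The state is a dict: "time_s": time; "joints": joint angles; "joint_velocities": joint speeds; "joint_efforts": joint torques, N m; "tcp_pos": TCP position; "tool_rot": TCP orientation; "force": force on the tool from outside, world axes, zero at the start; "moment": the same for the moment, N m; "opening": finger opening in m.
Only numpy, scipy, OpenCV 4.12 (cv2) and the standard library are available. Lean on these libraries where they do the work, as an engineer would, in place of code of your own. Each camera call takes 0.05 s, during which the arm holds its last target.

TASK

The dust filter of the small desktop computer has to be shown to the webcam. Swing the computer's cover flap up and back until it stays open by itself, then draw the filter (the plate with the long flat tab, not the blank with the small round stub) up out of its slot and hold it upright in front of the webcam, its broad mesh face square to the lens, the mesh centred on the lens and about 12 cm from it. Finish while still holding it there steadily, with the flap left open; do not touch the webcam, and leave the blank in its slot and the other things on the desk where they are.

Things in the scene. Friction and masses are not known exactly. Their poses are not given: they have to be found in the camera images.
- bay (a point): centre of the floor of the bay in the computer's top, 65 mm above the desk; axes as the computer's. Bay 100 mm (x) by 140 mm (y), 45 mm deep from the case top, hidden by the closed flap. Two slots in its floor at y = -27 and +27 mm, each 84 mm (x) by 14 mm (y), 60 mm deep: one holds the filter, the other the blank (which is which changes). Nothing else is in the bay
- flap (a joint): angle of the grey cover flap, rad: 0 closed (flat on the case top), grows as its near edge rises, stop at 1.9 (leaning back past vertical). Flap 112 x 154 x 4 mm, 0.12 kg; it falls shut when let go below about 1.5 and rests at the stop when let go above about 1.7
- flap_hinge (a point): point on the flap's hinge axis, half-way along it, 112 mm above the desk, 56 mm beyond the bay's centre; the axis is the y axis of this point; x and z turn with the flap (at angle 0 x points from the flap's near edge to the hinge, z up)
- flap_grip (a point): grip point on the flap's lug, a square post 14 x 14 mm, 36 mm high, on top of the flap at its near edge; the point is 26 mm above the flap's top face, 10 mm below the lug's top, 101 mm from the hinge axis along the flap, 28 mm off its middle plane. Held by its two sides (across y), the lug can pivot between the fingers as the flap turns. Axes turn with the flap
- filter_center (a point): middle of the dust filter's plate: framed mesh 80 mm (its x) by 10 mm thick (its y, square to the mesh face) by 60 mm high (its z, up), 0.06-0.11 kg, standing in one of the two slots with 2 mm play all round, its top edge level with the bay floor; a tab stands up from that edge
- filter_tab (a point): grip point on the filter's tab: flat tab 44 mm (x) by 10 mm (y, thickness) by 36 mm high on the plate's top edge; the point is 53 mm above the middle of the plate, 23 mm above the bay floor and 13 mm below the tab's top. Same axes as the filter
- blank_center (a point): middle of the blank: a plain plate of the filter's size in the other slot, with a round stub (10 mm thick, 18 mm high) on its top edge in place of the tab
- lens (a point): front of the webcam's lens, 148 to 198 mm above the desk (varies). Its y axis points straight out of the lens (level), z up, x sideways. Lens 28 mm across, in a black head 76 mm wide, 28 mm deep, 36 mm high, its top 18 mm above the lens's centre, on a thin post over a round foot 84 mm across
- mouse: grey computer mouse, about 105 x 60 x 34 mm, a bystander; origin at its underside
- pen_pot: steel pen pot with pens, 76 mm across, 95 mm high (pens to about 140 mm), a bystander; origin at its underside
- scissors: scissors lying flat, about 155 x 75 x 10 mm, a bystander; origin at the pivot side, on the desk
- webcam: the webcam with its foot and post (fixed); origin under the foot's centre, z up, y the direction of the lens
- filter: the dust filter again, origin at the middle of its underside, 30 mm below the middle of the plate; z up along the tab
- computer: black desktop computer lying flat, 280 x 280 mm, 110 mm high, fixed; origin under its centre, on the desk; x towards its far side (the flap's hinge side), y to its left, z up
Not all that is in view belongs to the job. What is shaped like the webcam but orange is not meant.

How it is judged:
By the outcome, as a careful person would: the job done as asked, in the order asked, and still so for the second after the job is handed in, while the arm keeps its last pose, push and grip.
It also fails if it takes over 58 s, if anything falls off the work surface, if the arm or the gripper's body presses on something with over 40 N, if the wrist force passes 120 N, or if a joint passes its speed limit or range.

## Working session

There is one attempt and no reset: what is moved stays moved. The work goes in short steps, Python scripts to look and compute and a tool call to move; the robot and the scene stay as the last step left them, time stands still between calls to the robot, and variables do not carry over. Pictures are saved under pics/ and viewed, and the job is handed in when it is done.

Besides the shell and the picture viewer there is one more tool, called as name(argument=value, ...) on one line, values as JSON. move_arm: Moves the arm, as the interface text tells. Its arguments: {"type":"object","properties":{"rows":{"type":"string"},"grip":{"type":"number"}},"required":["rows"]}

```bash
ls; mkdir -p pics
python3 - <<'E'
from cell import *
import cv2, json
print(read_state()); print(grasp_offset)
for n in ("side","top"):
    im,d=read_camera(n); cv2.imwrite(f"pics/{n}0.png",im)
    m=camera_model(n); print(n,m)
    for t in ["flap_grip","lens","computer","webcam","flap_hinge","bay","mouse","pen_pot","scissors"]:
        try: print(t,tip_of(n,t)[:3])
        except Exception as e: print(t,e)
E
```

```text
pics
{'time_s': 0.0, 'joints': array([ 7.14808737e+01,  7.51601272e+00,  8.53296272e+01, -1.95625192e-03,
        8.72615032e+01, -4.89292863e+00]), 'joint_velocities': array([-0.00758473, -0.01600875, -0.01208011, -0.01524478, -0.01954389,
       -0.00620602]), 'joint_efforts': array([-7.21691904e-04, -5.59828162e+01, -4.91771793e+01,  7.65514397e-02,
        3.46327003e-02, -2.19125718e-04]), 'tcp_pos': array([0.14115736, 0.5825651 , 0.21757469]), 'tool_rot': array([-1.79893081e+02, -7.19193950e-03,  1.66373891e+02]), 'force': array([-0.4665019 , -0.46621737, -0.17677626]), 'moment': array([-0.0535339 ,  0.06165497,  0.01216747]), 'opening': 0.0927301471144743}
-0.0188
side {'fx': 545.6859758792156, 'fy': 545.6859758792156, 'cx': 280.8440484673846, 'cy': 209.97691567752295, 'world_from_camera': array([[-0.9565267 , -0.20552403,  0.2069216 ,  0.30046479],
       [-0.29115407,  0.71407701, -0.63665008,  0.67188838],
       [-0.01691107, -0.66921887, -0.74287289,  1.01069461],
       [ 0.        ,  0.        ,  0.        ,  1.        ]])}
flap_grip [{'centre': [257.1, 321.5], 'conf': 
[... 909 characters left out ...]
p_grip [{'centre': [124.6, 248.4], 'conf': 0.84}]
lens [{'centre': [379.9, 232.6], 'conf': 0.98}, {'centre': [447.0, 246.0], 'conf': 0.6}]
computer [{'centre': [149.1, 230.9], 'conf': 0.63}, {'centre': [393.4, 162.7], 'conf': 0.4}, {'centre': [305.9, 310.6], 'conf': 0.19}]
webcam [{'centre': [378.6, 233.8], 'conf': 0.83}, {'centre': [434.5, 246.4], 'conf': 0.76}]
flap_hinge [{'centre': [146.6, 199.8], 'conf': 0.8}]
bay [{'centre': [318.5, 163.9], 'conf': 0.15}]
mouse [{'centre': [306.6, 309.4], 'conf': 0.9}, {'centre': [378.7, 231.6], 'conf': 0.48}]
pen_pot [{'centre': [316.2, 164.2], 'conf': 0.55}, {'centre': [305.7, 311.7], 'conf': 0.41}]
scissors [{'centre': [392.9, 159.2], 'conf': 0.94}]
```

View pics/side0.png

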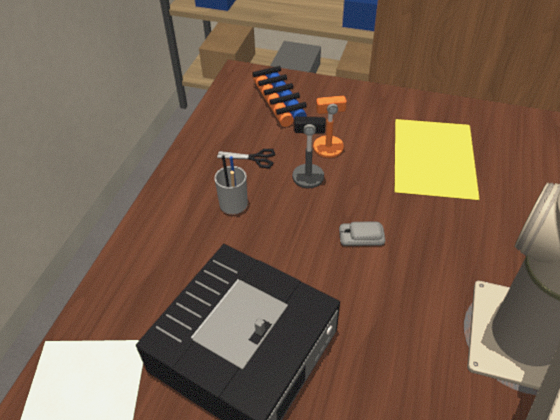

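View pics/top0.png

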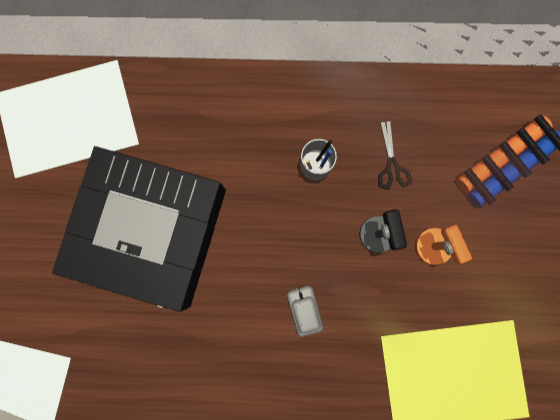

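```bash
cat > h.py <<'E'
from cell import *
import numpy as np, cv2
def cloud(n,d):
    m=camera_model(n); v,u=np.mgrid[0:d.shape[0],0:d.shape[1]]
    p=np.stack([(u-m['cx'])/m['fx']*d,(v-m['cy'])/m['fy']*d,d,np.ones_like(d)],-1)
    P=(p@m['world_from_camera'].T)[...,:3]; P[d==0]=np.nan
    return P
def proj(n,p):
    m=camera_model(n); q=np.linalg.inv(m['world_from_camera'])@np.r_[p,1]
    return np.array([m['fx']*q[0]/q[2]+m['cx'],m['fy']*q[1]/q[2]+m['cy']])
def ray_z(n,uv,z):
    m=camera_model(n);T=m['world_from_camera']; r=T[:3,:3]@np.array([(uv[0]-m['cx'])/m['fx'],(uv[1]-m['cy'])/m['fy'],1])
    o=T[:3,3]; return o+r*(z-o[2])/r[2]
E
python3 - <<'E'
from h import *
C={}
for n in("side","top"):
    im,d=read_camera(n); C[n]=(im,cloud(n,d)); np.savez(f"{n}.npz",im=im,P=C[n][1])
    P=C[n][1]
    m=(abs(P[...,2]-.110)<.012)&(P[...,1]>.05)&(P[...,1]<.6)&(P[...,0]>.2)
    mm=cv2.morphologyEx(m.astype(np.uint8),cv2.MORPH_OPEN,np.ones((5,5)))
    k,l,s,c=cv2.connectedComponentsWithStats(mm); i=1+np.argmax(s[1:,4]); q=P[l==i]
    r=cv2.minAreaRect((q[:,:2]*1000).astype(np.float32)); print(n,"comp",r,np.nanmedian(q[:,2]),s[i])
    # lug
    m=(P[...,2]>.132)&(P[...,2]<.165)&(P[...,1]>.05)&(P[...,1]<.5)&(P[...,0]>.25)
    k,l,s,c=cv2.connectedComponentsWithStats(m.astype(np.uint8))
    for i in range(1,k):
        if s[i,4]>8: q=P[l==i]; print(" z>.132",s[i],np.nanmean(q,0),np.nanmin(q,0),np.nanmax(q,0))
    m=(P[...,2]>.125)&(P[...,1]<.05)&(P[...,1]>-.6)&(P[...,0]>.2)&(P[...,0]<.9)
    k,l,s,c=cv2.connectedComponentsWithStats(m.astype(np.uint8))
    for i in range(1,k):
        if s[i,4]>20: q=P[l==i]; print(" high",s[i],np.nanmean(q,0).round(3),np.nanmin(q,0).round(3),np.nanmax(q,0).round(3),cv2.minAreaRect((q[:,:2]*1000).astype(np.float32)))
a=C["top"][0][180:290,330:480]; b=C["side"][0][80:200,250:370]; c=C["top"][0][140:315,50:230];e=C["side"][0][235:420,135:345]
cv2.imwrite("pics/crops1.png",np.hstack([cv2.resize(a,(400,300),interpolation=2),cv2.resize(b,(400,300),interpolation=2)]))
cv2.imwrite("pics/crops2.png",np.hstack([cv2.resize(c,(400,400),interpolation=2),cv2.resize(e,(400,400),interpolation=2)]))
E
```

```text
side comp ((543.072265625, 190.7384796142578), (282.0055847167969, 282.4769287109375), 75.19090270996094) 0.10973164520769196 [  136   253   204   167 19446]
 z>.132 [254 318  10  13  96] [0.49936657 0.20467042 0.14490998] [0.49209762 0.19465509 0.13211193] [0.50785084 0.21181565 0.15290563]
 high [316  95  30  19 476] [ 0.523 -0.445  0.154] [ 0.487 -0.477  0.128] [ 0.562 -0.423  0.171] ((523.366943359375, -448.3998718261719), (75.17054748535156, 39.92379379272461), 20.773143768310547)
 high [294 116  32  27 574] [ 0.546 -0.319  0.18 ] [ 0.51  -0.347  0.125] [ 0.585 -0.302  0.196] ((546.8997192382812, -322.1009826660156), (74.461181640625, 40.38327407836914), 11.775186538696289)
 high [229 156   4   7  23] [ 0.706 -0.202  0.134] [ 0.702 -0.206  0.126] [ 0.711 -0.199  0.141] ((706.6702270507812, -202.53973388671875), (7.795687198638916, 8.152546882629395), 11.333815574645996)
top comp ((543.6597900390625, 192.5803680419922), (281.8468322753906, 280.48602294921875), 75.35865020751953) 0.11027358642714136 [   53   146   154   165 17618]
 z>.132 [120 244  11   8  68] [0.49980784 0.20125747 0.14639374] [0.49249679 0.19520919 0.13211233] [0.50680273 0.21032516 0.15446262]
 high [381 209  26  41 737] [ 0.548 -0.322  0.189] [ 0.51  -0.346  0.163] [ 0.586 -0.302  0.197] ((547.8720703125, -322.025390625), (76.00839233398438, 37.09807586669922), 13.658053398132324)
 high [441 224  31  40 755] [ 0.524 -0.448  0.161] [ 0.487 -0.478  0.132] [ 0.563 -0.427  0.169] ((523.11376953125, -448.6744079589844), (76.17324829101562, 36.83892059326172), 23.893611907958984)
```

View pics/crops1.png

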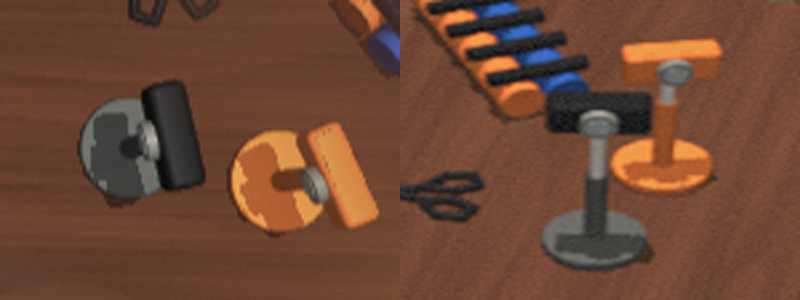

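View pics/crops2.png

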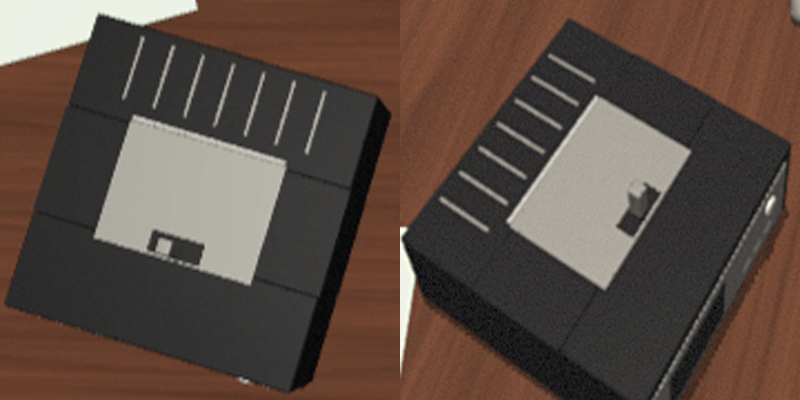

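Run:
```python
from h import *
z=np.load("top.npz"); im,P=z["im"],z["P"]
zs=np.load("side.npz")
for n,D in(("top",z),("side",zs)):
    im,P=D["im"],D["P"]; g=im.min(2); hsv=cv2.cvtColor(im,cv2.COLOR_BGR2HSV)
    m=(g>100)&(abs(P[...,2]-.112)<.02)&(abs(P[...,0]-.55)<.1)&(abs(P[...,1]-.2)<.12)
    mm=cv2.morphologyEx(m.astype(np.uint8),cv2.MORPH_OPEN,np.ones((4,4)))
    k,l,s,c=cv2.connectedComponentsWithStats(mm); i=1+np.argmax(s[1:,4])
    uv=np.argwhere(l==i)[:,::-1]
    q=np.array([ray_z(n,p,.114)[:2] for p in uv])*1000
    print(n,"flap",cv2.minAreaRect(q.astype(np.float32)), cv2.boxPoints(cv2.minAreaRect(q.astype(np.float32))).round(0).tolist())
    # lug top
    m=(P[...,2]>.142)&(P[...,2]<.165)&(P[...,1]>.05)&(P[...,1]<.3)&(P[...,0]>.4)&(P[...,0]<.6)
    q=P[m]; print(" lugtop",m.sum(),q.mean(0).round(4),np.median(q,0).round(4),q.min(0).round(4),q.max(0).round(4),cv2.minAreaRect((q[:,:2]*1000).astype(np.float32)))
    # webcam head
    m=(P[...,2]>.12)&(abs(P[...,0]-.55)<.06)&(abs(P[...,1]+.325)<.05)
    zt=np.percentile(P[m][:,2],90)
    for lo in(.012,.03):
        mt=m&(P[...,2]>zt-lo)&(g<70)
        q=P[mt]; print(" head top z",zt.round(4),mt.sum(),q[:,:2].mean(0).round(4),cv2.minAreaRect((q[:,:2]*1000).astype(np.float32)))
    mt=m&(g>85)&(P[...,2]>.15); q=P[mt]; print(" lens grey",mt.sum(),q.mean(0).round(4),q.min(0).round(4),q.max(0).round(4))
    # foot
    m=(P[...,2]>.004)&(P[...,2]<.03)&(abs(P[...,0]-.55)<.08)&(abs(P[...,1]+.33)<.08)
    q=P[m]; print(" foot",m.sum(),cv2.minEnclosingCircle((q[:,:2]*1000).astype(np.float32)))
    print({t:ray_z(n,u,zz).round(4).tolist() for t,u,zz in [("lensT",(379.9,232.6),.177),("lensS",(309.3,132),.177),("lug",(124.6,248.4),.14),("lugS",(257.1,321.5),.14),("webT",(378.6,233.8),0),("webS",(308.8,174.6),0)]})
```

```text
Traceback (most recent call last):
  File "h.py", line 12, in ray_z
    m=camera_model(n);T=m['world_from_camera']; r=T[:3,:3]@np.array([(uv[0]-m['cx'])/m['fx'],(uv[1]-m['cy'])/m['fy'],1])
ValueError: time passes only in moves, steps and waits
```

```bash
sed -i 's/^import numpy.*/&\nimport functools\n_cm=camera_model\n@functools.lru_cache(None)\ndef camera_model(n): return _cm(n)/' h.py
cat > a.py <<'E'
from h import *
z=np.load("top.npz"); im,P=z["im"],z["P"]
zs=np.load("side.npz")
for n,D in(("top",z),("side",zs)):
    im,P=D["im"],D["P"]; g=im.min(2); hsv=cv2.cvtColor(im,cv2.COLOR_BGR2HSV)
    m=(g>100)&(abs(P[...,2]-.112)<.02)&(abs(P[...,0]-.55)<.1)&(abs(P[...,1]-.2)<.12)
    mm=cv2.morphologyEx(m.astype(np.uint8),cv2.MORPH_OPEN,np.ones((4,4)))
    k,l,s,c=cv2.connectedComponentsWithStats(mm); i=1+np.argmax(s[1:,4])
    uv=np.argwhere(l==i)[:,::-1]
    q=np.array([ray_z(n,p,.114)[:2] for p in uv])*1000
    print(n,"flap",cv2.minAreaRect(q.astype(np.float32)), cv2.boxPoints(cv2.minAreaRect(q.astype(np.float32))).round(0).tolist())
    m=(P[...,2]>.142)&(P[...,2]<.165)&(P[...,1]>.05)&(P[...,1]<.3)&(P[...,0]>.4)&(P[...,0]<.6)
    q=P[m]; print(" lugtop",m.sum(),q.mean(0).round(4),np.median(q,0).round(4),q.min(0).round(4),q.max(0).round(4),cv2.minAreaRect((q[:,:2]*1000).astype(np.float32)))
    m=(P[...,2]>.12)&(abs(P[...,0]-.55)<.06)&(abs(P[...,1]+.325)<.05)
    zt=np.percentile(P[m][:,2],90)
    for lo in(.012,.03):
        mt=m&(P[...,2]>zt-lo)&(g<70)
        q=P[mt]; print(" head top z",zt.round(4),mt.sum(),q[:,:2].mean(0).round(4),cv2.minAreaRect((q[:,:2]*1000).astype(np.float32)))
    mt=m&(g>85)&(P[...,2]>.15); q=P[mt]; print(" lens grey",mt.sum(),q.mean(0).round(4),q.min(0).round(4),q.max(0).round(4))
    m=(P[...,2]>.004)&(P[...,2]<.03)&(abs(P[...,0]-.55)<.08)&(abs(P[...,1]+.33)<.08)
    q=P[m]; print(" foot",m.sum(),cv2.minEnclosingCircle((q[:,:2]*1000).astype(np.float32)))
    print({t:ray_z(c,u,zz).round(4).tolist() for t,u,zz,c in [("lensT",(379.9,232.6),.177,"top"),("lensS",(309.3,132),.177,"side"),("lug",(124.6,248.4),.14,"top"),("lugS",(257.1,321.5),.14,"side"),("webT",(378.6,233.8),0,"top"),("webS",(308.8,174.6),0,"side")]})
E
python3 a.py
```

```text
top flap ((541.2164916992188, 189.5032501220703), (153.25643920898438, 117.25457000732422), 75.31402587890625) [[465.0, 130.0], [579.0, 101.0], [617.0, 249.0], [504.0, 278.0]]
 lugtop 53 [0.4998 0.2024 0.1489] [0.5002 0.2021 0.1488] [0.4925 0.1954 0.1434] [0.5064 0.2103 0.1545] ((500.02044677734375, 203.13238525390625), (13.86899185180664, 13.58801555633545), 73.10942077636719)
 head top z 0.1939 586 [ 0.5486 -0.3253] ((548.8485107421875, -326.0437927246094), (76.00839233398438, 28.827383041381836), 13.658053398132324)
 head top z 0.1939 652 [ 0.548 -0.324] ((547.8720703125, -322.025390625), (76.00839233398438, 37.09807586669922), 13.658053398132324)
 lens grey 65 [ 0.5442 -0.3083  0.1853] [ 0.5309 -0.3148  0.1661] [ 0.5575 -0.3029  0.1907]
 foot 779 ((543.9081420898438, -329.9387512207031), 98.88565063476562)
{'lensT': [0.5411, -0.2989, 0.177], 'lensS': [0.5402, -0.2978, 0.177], 'lug': [0.4978, 0.2034, 0.14], 'lugS': [0.5051, 0.1983, 0.14], 'webT': [0.5485, -0.3293, 0.0], 'webS': [0.5476, -0.3352, 0.0]}
side flap ((540.8921508789062, 193.36158752441406), (154.09347534179688, 117.158
[... 242 characters left out ...]
 (14.52511215209961, 14.659280776977539), 68.746826171875)
 head top z 0.1924 305 [ 0.5474 -0.3237] ((547.92919921875, -327.0093688964844), (74.23196411132812, 31.063068389892578), 12.871832847595215)
 head top z 0.1924 419 [ 0.5469 -0.3214] ((547.1970825195312, -323.5274963378906), (74.461181640625, 37.46892166137695), 11.775186538696289)
 lens grey 81 [ 0.5432 -0.308   0.179 ] [ 0.5317 -0.3163  0.1627] [ 0.5557 -0.3015  0.1908]
 foot 552 ((556.8707885742188, -327.39892578125), 89.34717559814453)
{'lensT': [0.5411, -0.2989, 0.177], 'lensS': [0.5402, -0.2978, 0.177], 'lug': [0.4978, 0.2034, 0.14], 'lugS': [0.5051, 0.1983, 0.14], 'webT': [0.5485, -0.3293, 0.0], 'webS': [0.5476, -0.3352, 0.0]}
```

move_arm(rows="-0.9 -0.55 0 0.28; -0.93 -0.58 0 0; -0.93 -0.58 0 0; -0.93 -0.58 0 0; -0.93 -0.58 0 0; -0.93 -0.58 0 0; -0.93 -0.58 0 0; -0.93 -0.58 0 0", grip=0)

```text
time_s: 1.9
tcp_pos: [0.262, 0.4559, 0.2187]
tool_rot: [180.0, 0.0, 165.3]
force: [-0.2, 0.1, -0.2]
opening: 0.0932
```

move_arm(rows="-0.93 -0.58 0 0; -0.93 -0.58 0 0; -0.93 -0.58 0 0; -0.93 -0.58 0 0; -0.93 -0.58 0 0; -0.93 -0.58 0 0; -0.93 -0.58 0 0; -0.93 -0.58 0 0")

```text
time_s: 2.7
tcp_pos: [0.3823, 0.3282, 0.2188]
tool_rot: [180.0, 0.0, 165.3]
force: [-0.7, 0.3, -0.7]
opening: 0.0928
```

move_arm(rows="-0.9 -0.58 0 0; -0.9 -0.58 0 0; -0.9 -0.58 0 0; -0.9 -0.58 0 0; -0.9 -0.58 0 0; -0.9 -0.58 0 0; 0 0 0 0; 0 0 0 0")

```text
time_s: 3.5
tcp_pos: [0.4685, 0.2341, 0.2186]
tool_rot: [180.0, -0.0, 165.2]
force: [-0.4, -0.2, -0.0]
opening: 0.0933
```

move_arm(rows="-0.96 -0.55 0 0; -0.96 -0.55 0 0; 0 0 0.8 0; 0 0 0.8 0; 0 0 0.8 0; 0 0 0 0; 0 0 0 0; 0 0 0 0")

```text
time_s: 4.3
tcp_pos: [0.5001, 0.2036, 0.1712]
tool_rot: [180.0, 0.0, 165.3]
force: [-0.2, 0.5, 0.0]
opening: 0.0935
```

Run:
```python
from h import *
print(read_state()["tcp_pos"])
o=[]
for n,b in(("side",(200,360,200,420)),("top",(60,220,180,320))):
    im,d=read_camera(n); u=proj(n,np.array([.5,.203,.15])); print(n,u)
    c=im[int(u[1])-60:int(u[1])+60,int(u[0])-60:int(u[0])+60]; o.append(cv2.resize(c,(400,400),interpolation=2))
cv2.imwrite("pics/lug1.png",np.hstack(o))
```

```text
[0.50009207 0.20356035 0.17124316]
side [258.67163777 321.52315028]
top [123.27755474 247.1725669 ]
```

View pics/lug1.png

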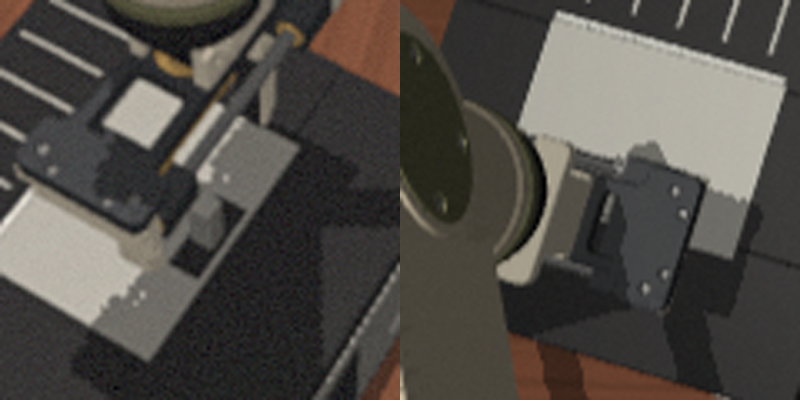

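move_arm(rows="0 0 0.5 0; 0 0 0.5 0; 0 0 0.5 0; 0 0 0.5 0; 0 0 0.46 0; 0 0 0 0; 0 0 0 0; 0 0 0 0")

```text
time_s: 5.2
tcp_pos: [0.5004, 0.2032, 0.122]
tool_rot: [180.0, 0.0, 165.3]
force: [0.2, -0.0, 0.5]
opening: 0.093
```

move_arm(rows="0 0 0 0; 0 0 0 0; 0 0 0 0; 0 0 0 0; 0 0 0 0; 0 0 0 0; 0 0 0 0; 0 0 0 0", grip=1)

```text
time_s: 6.0
tcp_pos: [0.5, 0.203, 0.1214]
tool_rot: [-180.0, -0.0, 165.3]
force: [-0.2, -0.4, -0.5]
opening: 0.0337
```

move_arm(rows="0 0 0 0; 0 0 0 0; 0 0 0 0; 0 0 0 0; 0 0 0 0; 0 0 0 0; 0 0 0 0; 0 0 0 0")

```text
time_s: 6.8
tcp_pos: [0.4997, 0.202, 0.1214]
tool_rot: [-179.9, -0.0, 165.2]
force: [-2.3, -4.7, 2.4]
opening: 0.0139
```

Run:
```python
import numpy as np
# path of grip pt about hinge; tool x=-comp x, tool z=-up
f=lambda t:np.array([-(-101*np.cos(t)+28*np.sin(t)), -(101*np.sin(t)+28*np.cos(t))])/20
N=32
th=np.linspace(0,1.85,N+1)
for i in range(N): print(i+1,round(th[i+1],2),(f(th[i+1])-f(th[i])).round(2))
```

```text
1 0.06 [-0.09 -0.29]
2 0.12 [-0.11 -0.28]
3 0.17 [-0.12 -0.28]
4 0.23 [-0.14 -0.27]
5 0.29 [-0.15 -0.26]
6 0.35 [-0.17 -0.25]
7 0.4 [-0.18 -0.24]
8 0.46 [-0.2  -0.23]
9 0.52 [-0.21 -0.22]
10 0.58 [-0.22 -0.21]
11 0.64 [-0.23 -0.19]
12 0.69 [-0.24 -0.18]
13 0.75 [-0.25 -0.17]
14 0.81 [-0.26 -0.15]
15 0.87 [-0.27 -0.14]
16 0.92 [-0.28 -0.12]
17 0.98 [-0.28 -0.1 ]
18 1.04 [-0.29 -0.09]
19 1.1 [-0.29 -0.07]
20 1.16 [-0.3  -0.05]
21 1.21 [-0.3  -0.03]
22 1.27 [-0.3  -0.02]
23 1.33 [-0.3  0. ]
24 1.39 [-0.3   0.02]
25 1.45 [-0.3   0.04]
26 1.5 [-0.3   0.05]
27 1.56 [-0.29  0.07]
28 1.62 [-0.29  0.09]
29 1.68 [-0.28  0.1 ]
30 1.73 [-0.28  0.12]
31 1.79 [-0.27  0.14]
32 1.85 [-0.26  0.15]
```

move_arm(rows="-0.09 0 -0.29 0; -0.11 0 -0.28 0; -0.12 0 -0.28 0; -0.14 0 -0.27 0; -0.15 0 -0.26 0; -0.17 0 -0.25 0; -0.18 0 -0.24 0; -0.20 0 -0.23 0")

```text
time_s: 7.6
tcp_pos: [0.5216, 0.1963, 0.163]
tool_rot: [-179.9, -0.1, 165.2]
force: [-1.6, -4.5, -5.0]
opening: 0.0137
```

move_arm(rows="-0.21 0 -0.22 0; -0.22 0 -0.21 0; -0.23 0 -0.19 0; -0.24 0 -0.18 0; -0.25 0 -0.17 0; -0.26 0 -0.15 0; -0.27 0 -0.14 0; -0.28 0 -0.12 0")

```text
time_s: 8.4
tcp_pos: [0.5596, 0.1863, 0.1907]
tool_rot: [-179.9, -0.1, 165.2]
force: [-4.7, -4.8, -3.4]
opening: 0.0136
```

move_arm(rows="-0.28 0 -0.10 0; -0.29 0 -0.09 0; -0.29 0 -0.07 0; -0.30 0 -0.05 0; -0.30 0 -0.03 0; -0.30 0 -0.02 0; -0.30 0 0 0; -0.30 0 0.02 0")

```text
time_s: 9.2
tcp_pos: [0.6059, 0.1741, 0.1983]
tool_rot: [-179.9, -0.0, 165.2]
force: [-3.2, -6.7, 0.8]
opening: 0.0141
```

move_arm(rows="-0.30 0 0.04 0; -0.30 0 0.05 0; -0.29 0 0.07 0; -0.29 0 0.09 0; -0.28 0 0.10 0; -0.28 0 0.12 0; -0.27 0 0.14 0; -0.26 0 0.15 0")

```text
time_s: 10.0
tcp_pos: [0.651, 0.1623, 0.1844]
tool_rot: [-180.0, 0.1, 165.2]
force: [-1.1, -6.8, 3.8]
opening: 0.0138
```

Run:
```python
from h import *
print(read_state()["tcp_pos"],read_state()["force"])
o=[]
for n in("side","top"):
    im,d=read_camera(n); u=proj(n,np.array([.56,.19,.15])); print(n,u)
    y,x=max(0,int(u[1])-100),max(0,int(u[0])-100)
    c=im[y:y+200,x:x+200]; o.append(cv2.resize(c,(400,400),interpolation=2))
cv2.imwrite("pics/flap1.png",np.hstack(o))
```

```text
[0.65100411 0.16230669 0.18435918] [-1.10090986 -6.81342141  3.77643852]
side [229.87472577 307.41873489]
top [131.45105888 217.19779678]
```

View pics/flap1.png

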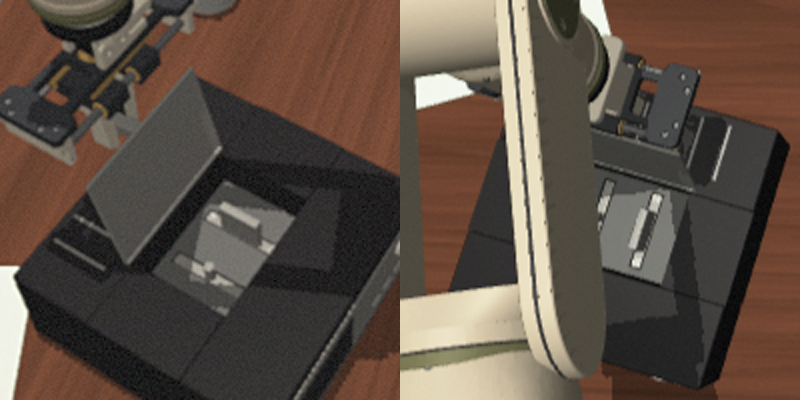

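move_arm(rows="0 0 0 0; 0 0 0 0; 0 0 0 0; 0 0 0 0; 0 0 0 0; 0 0 0 0; 0 0 0 0; 0 0 0 0", grip=0.62)

```text
time_s: 10.9
tcp_pos: [0.6499, 0.1637, 0.1826]
tool_rot: [180.0, -0.0, 165.3]
force: [-0.7, -0.5, 0.6]
opening: 0.0353
```

move_arm(rows="0 0 -0.3 0; 0 0 -0.6 0; 0 0 -0.8 0; 0 0 -0.8 0; 0 0 -0.9 0; 0 0 -0.9 0; 0 0 0 0; 0 0 0 0")

```text
time_s: 11.7
tcp_pos: [0.6505, 0.1637, 0.2699]
tool_rot: [179.9, 0.1, 165.3]
force: [-0.1, -0.5, -0.5]
opening: 0.0353
```

```bash
cat > b.py <<'E'
from h import *
print(read_state()["tcp_pos"],read_state()["force"])
o=[]
for n in("side","top"):
    im,d=read_camera(n); P=cloud(n,d); np.savez(f"{n}2.npz",im=im,P=P); u=proj(n,np.array([.56,.19,.15])); 
    y,x=max(0,int(u[1])-100),max(0,int(u[0])-100)
    c=im[y:y+200,x:x+200]; o.append(cv2.resize(c,(400,400),interpolation=2))
    for t in("filter_tab","blank_center","filter_center","bay"): print(n,t,[(r["centre"],r["conf"],ray_z(n,r["centre"],zz).round(4)) for zz in [{"filter_tab":.088,"filter_center":.035,"blank_center":.035,"bay":.065}[t]] for r in tip_of(n,t)[:2]])
    q=P[(P[...,2]>.09)&(P[...,2]<.106)&(abs(P[...,0]-.5435)<.06)&(abs(P[...,1]-.19)<.08)]
    ex=np.array([.967,-.255]);ey=np.array([.255,.967]); L=(q[:,:2]-[.5435,.1915])@np.c_[ex,ey]
    k=(abs(L[:,0])<.045)&(abs(L[:,1])<.065); 
    if k.sum()>5: print(" tab",k.sum(),q[k].mean(0),L[k].mean(0),L[k].min(0),L[k].max(0),cv2.minAreaRect((q[k][:,:2]*1000).astype(np.float32)))
cv2.imwrite("pics/flap2.png",np.hstack(o))
E
python3 b.py
```

```text
[0.65046391 0.16369671 0.26992134] [-0.13538085 -0.49682848 -0.50959148]
side filter_tab [([246.0, 316.1], 0.74, array([0.5418, 0.1648, 0.088 ]))]
side blank_center [([236.7, 351.9], 0.68, array([0.5465, 0.2164, 0.035 ]))]
side filter_center [([251.3, 335.8], 0.89, array([0.5305, 0.1752, 0.035 ]))]
side bay [([239.6, 336.0], 0.83, array([0.545 , 0.1973, 0.065 ])), ([237.6, 351.9], 0.28, array([0.5373, 0.23  , 0.065 ]))]
 tab 139 [0.53611013 0.16631716 0.09840259] [-0.00072438 -0.02623622] [-0.02192706 -0.03259523] [ 0.02212478 -0.0216441 ] ((536.7958984375, 165.53424072265625), (10.647871971130371, 44.208351135253906), 73.78575134277344)
top filter_tab [([152.8, 231.0], 0.82, array([0.5367, 0.1621, 0.088 ]))]
top blank_center [([131.9, 227.1], 0.53, array([0.5467, 0.2229, 0.035 ]))]
top filter_center [([158.5, 235.8], 0.62, array([0.529 , 0.1628, 0.035 ])), ([135.6, 226.2], 0.4, array([0.5489, 0.2148, 0.035 ]))]
top bay [([141.7, 228.6], 0.92, array([0.5424, 0.1924, 0.065 ])), ([152.5, 231.2], 0.42, array([0.5374, 0.1688, 0.065 ]))]
 tab 122 [0.53631957 0.16481444 0.09930296] [-0.00013866 -0.02763594] [-0.02158098 -0.03237167] [ 0.02178487 -0.02119945] ((536.8278198242188, 165.66529846191406), (10.997321128845215, 43.3406982421875), 74.43705749511719)
```

View pics/flap2.png

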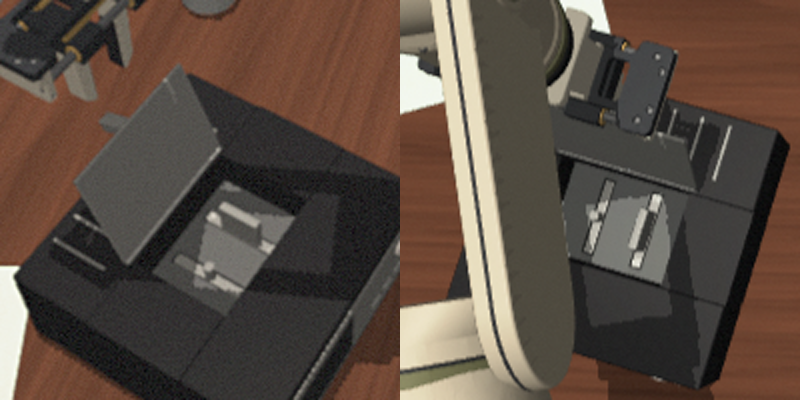

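move_arm(rows="0.9 -0.22 0 0; 0.9 -0.22 0 0; 0.92 -0.23 0 0; 0.94 -0.23 0 0; 0.94 -0.23 0 0; 0.92 -0.23 0 0; 0 0 0 0; 0 0 0 0")

```text
time_s: 13.0
tcp_pos: [0.5366, 0.1654, 0.269]
tool_rot: [180.0, 0.1, 165.3]
force: [-0.6, -0.2, 0.1]
opening: 0.0353
```

move_arm(rows="0 0 0.7 0; 0 0 1 0; 0 0 1 0; 0 0 1 0; 0 0 1 0; 0 0 1 0; 0 0 1 0; 0 0 0 0")

```text
time_s: 13.8
tcp_pos: [0.5339, 0.1646, 0.1298]
tool_rot: [-179.8, -0.4, 165.2]
force: [-0.7, 0.7, -0.3]
opening: 0.0351
```

```bash
sed -e 's/-100/-60/g;s/+200/+120/g;s/flap2/tab1/' -e '/for t in/d' b.py > c.py; python3 c.py
```

```text
[0.53392885 0.16464496 0.12975148] [-0.71095502  0.73684911 -0.3423135 ]
 tab 91 [0.52831975 0.16832907 0.09769845] [-0.00877072 -0.02627725] [-0.02173791 -0.03387293] [ 0.00876439 -0.02116223] ((530.0009155273438, 166.6530303955078), (12.795432090759277, 30.118074417114258), 79.3620834350586)
```

View pics/tab1.png

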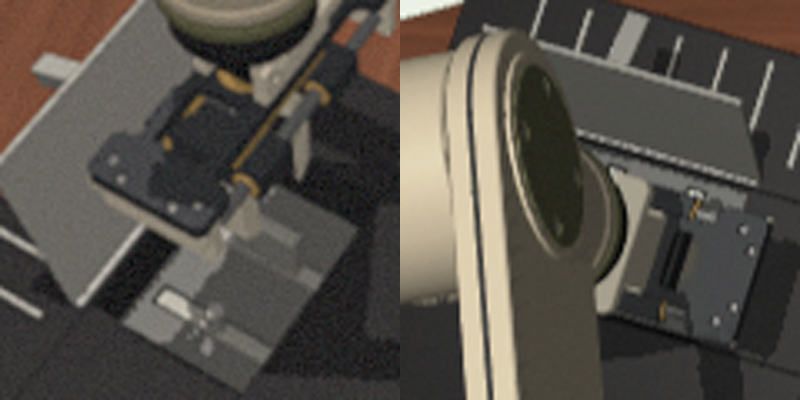

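move_arm(rows="0 0 0 0; 0 0 0.6 0; 0 0 0.6 0; 0 0 0.6 0; 0 0 0.6 0; 0 0 0.6 0; 0 0 0 0; 0 0 0 0")

```text
time_s: 14.7
tcp_pos: [0.5359, 0.1653, 0.0741]
tool_rot: [-180.0, -0.1, 165.3]
force: [0.3, 0.5, -0.0]
opening: 0.0351
```

move_arm(rows="0 0 0.1 0; 0 0 0 0; 0 0 0 0; 0 0 0 0; 0 0 0 0; 0 0 0 0; 0 0 0 0; 0 0 0 0")

```text
time_s: 15.5
tcp_pos: [0.5362, 0.1654, 0.0727]
tool_rot: [-180.0, 0.0, 165.3]
force: [0.9, -0.0, -0.9]
opening: 0.0355
```

move_arm(rows="0 0 0 0; 0 0 0 0; 0 0 0 0; 0 0 0 0; 0 0 0 0; 0 0 0 0; 0 0 0 0; 0 0 0 0", grip=1)

```text
time_s: 16.3
tcp_pos: [0.5362, 0.1654, 0.0726]
tool_rot: [-180.0, -0.0, 165.3]
force: [-0.1, -0.5, -0.7]
opening: 0.0098
```

move_arm(rows="0 0 0 0; 0 0 0 0; 0 0 0 0; 0 0 -0.2 0; 0 0 -0.3 0; 0 0 -0.4 0; 0 0 -0.4 0; 0 0 -0.4 0")

```text
time_s: 17.1
tcp_pos: [0.5365, 0.1655, 0.1078]
tool_rot: [180.0, 0.0, 165.3]
force: [0.1, -0.0, -0.6]
opening: 0.0099
```

move_arm(rows="0 0 -0.5 0; 0 0 -0.6 0; 0 0 -0.6 0; 0 0 -0.7 0; 0 0 -0.7 0; 0 0 -0.7 0; 0 0 -0.7 0; 0 0 -0.6 0")

```text
time_s: 17.9
tcp_pos: [0.5364, 0.1655, 0.2102]
tool_rot: [180.0, 0.0, 165.3]
force: [0.4, 1.0, -0.8]
opening: 0.0097
```

move_arm(rows="0 0 -0.6 0; 0 0 -0.5 0; 0 0 -0.3 0; 0 0 0 0; 0 0 0 0; 0 0 0 0; 0 0 0 0; 0 0 0 0")

```text
time_s: 18.7
tcp_pos: [0.536, 0.1654, 0.2361]
tool_rot: [-180.0, -0.0, 165.3]
force: [-0.3, 0.5, -1.5]
opening: 0.0097
```

```bash
cat > d.py <<'E'
from h import *
import sys
s=read_state(); tcp=s["tcp_pos"]; print(tcp,s["tool_rot"],s["force"],s["opening"])
o=[]
for n in("side","top"):
    im,d=read_camera(n); P=cloud(n,d); np.savez(f"{n}3.npz",im=im,P=P)
    u=proj(n,tcp+[0,0,-.03]); y,x=max(0,int(u[1])-90),max(0,int(u[0])-90)
    o.append(cv2.resize(im[y:y+180,x:x+180],(400,400),interpolation=2))
    R=s["tool_rot"][2]; a=np.deg2rad(R); tx=np.array([np.cos(a),np.sin(a)]); ty=np.array([np.sin(a),-np.cos(a)])
    D=P-tcp; lx=D[...,:2]@tx; ly=D[...,:2]@ty; lz=D[...,2]
    m=(abs(lx)<.06)&(abs(ly)<.03)&(lz<-.002)&(lz>-.09)
    k,l,st,c=cv2.connectedComponentsWithStats(m.astype(np.uint8))
    if k>1:
        i=1+np.argmax(st[1:,4]); m=l==i
        q=np.stack([lx[m],ly[m],lz[m]],-1); print(n,m.sum(),q.min(0).round(4),q.max(0).round(4),np.percentile(q,[3,50,97],axis=0).round(4).tolist())
        rows=(q[:,2]<-.012)&(q[:,2]>-.06)
        if rows.sum()>20:
            A=np.c_[q[rows,0],q[rows,2],np.ones(rows.sum())]; co=np.linalg.lstsq(A,q[rows,1],rcond=None)[0]; print("  ly= %.3f lx + %.3f lz + %.4f"%tuple(co))
cv2.imwrite(f"pics/{sys.argv[1]}.png",np.hstack(o))
E
python3 d.py lift1
```

```text
[0.53598095 0.16537168 0.23610825] [-1.79977698e+02 -4.35816198e-02  1.65253941e+02] [-0.28431461  0.51268422 -1.54732836] 0.009660247738429635
side 681 [-0.0368 -0.0071 -0.071 ] [ 0.0402  0.0074 -0.0022] [[-0.0316, -0.0036, -0.0668], [0.0125, 0.0026, -0.0409], [0.039, 0.0057, -0.0068]]
  ly= -0.001 lx + 0.015 lz + 0.0029
top 112 [-0.015  -0.0044 -0.0694] [ 0.024   0.0009 -0.0298] [[-0.0142, -0.004, -0.0668], [0.0064, -0.0015, -0.0574], [0.0227, 0.0005, -0.0357]]
  ly= 0.000 lx + 0.041 lz + 0.0010
```

View pics/lift1.png

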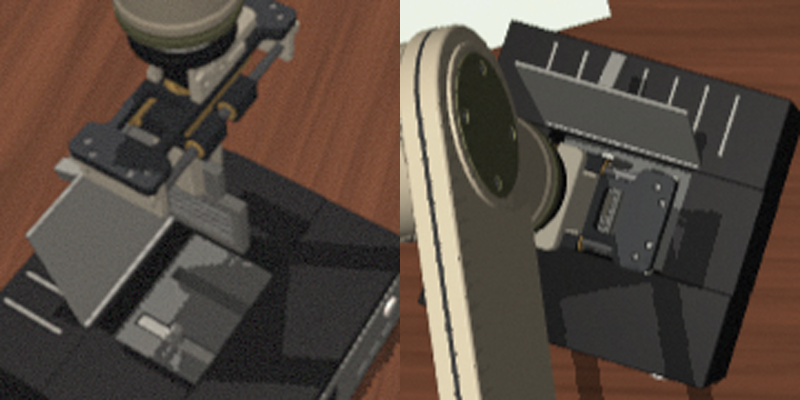

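```bash
cat > e.py <<'E'
from h import *
for n in("top","side"):
    Ps=[];ims=[]
    for _ in range(4):
        im,d=read_camera(n); Ps.append(cloud(n,d)); ims.append(im.astype(float))
    P=np.nanmedian(Ps,0); im=np.mean(ims,0); g=im.min(2)
    m=(P[...,2]>.12)&(abs(P[...,0]-.548)<.06)&(abs(P[...,1]+.325)<.05)
    q0=P[m]; zt=np.median(q0[q0[:,2]>.188][:,2])
    r=cv2.minAreaRect((P[m&(g<60)&(P[...,2]>zt-.006)][:,:2]*1000).astype(np.float32))
    print(n,"ztop",zt.round(4),r)
    c=np.array(r[0])/1000
    for psi in(12.,13.,14.):
        a=np.deg2rad(psi); ex=np.array([np.cos(a),np.sin(a)]);ey=np.array([-np.sin(a),np.cos(a)])
        for nm,mm in(("dark",m&(g<60)),("grey",m&(g>80)&(P[...,2]>.15))):
            L=(P[mm][:,:2]-c)@np.c_[ex,ey]; print(" ",psi,nm,mm.sum(),np.percentile(L,[1,50,99],axis=0).round(4).tolist(),np.percentile(P[mm][:,2],[1,50,99]).round(4))
    if n=="side":
        # front face of dark head: normal fit
        mm=m&(g<60)&(P[...,2]<zt-.006)&(P[...,2]>zt-.032); q=P[mm]; 
        A=np.c_[q[:,0],q[:,2],np.ones(len(q))]; print("front slope y=ax+bz+c",np.linalg.lstsq(A,q[:,1],rcond=None)[0],len(q))
    u,v=(int(x) for x in proj(n,[.545,-.31,.18])); cv2.imwrite(f"pics/cam_{n}.png",cv2.resize(im[v-22:v+22,u-25:u+25].astype(np.uint8),(500,440),interpolation=cv2.INTER_CUBIC))
    print(u,v,[(x["centre"],x["conf"]) for x in tip_of(n,"lens")])
E
python3 e.py
```

```text
top ztop 0.192 ((548.9163818359375, -326.5430603027344), (75.6841812133789, 27.85112190246582), 13.918561935424805)
  12.0 dark 641 [[-0.0371, -0.0136], [-0.0006, 0.0027], [0.0368, 0.0149]] [0.1652 0.1918 0.1944]
  12.0 grey 69 [[-0.0134, 0.0141], [-0.0009, 0.0192], [0.0126, 0.0229]] [0.1723 0.186  0.1896]
  13.0 dark 641 [[-0.0371, -0.0134], [-0.0006, 0.0028], [0.0368, 0.0144]] [0.1652 0.1918 0.1944]
  13.0 grey 69 [[-0.0131, 0.0143], [-0.0005, 0.0192], [0.0129, 0.0229]] [0.1723 0.186  0.1896]
  14.0 dark 641 [[-0.037, -0.0134], [-0.0004, 0.0026], [0.0368, 0.0143]] [0.1652 0.1918 0.1944]
  14.0 grey 69 [[-0.0128, 0.0145], [-0.0002, 0.0192], [0.0133, 0.0229]] [0.1723 0.186  0.1896]
386 230 [([381.9, 232.7], 0.93), ([443.5, 245.6], 0.92)]
side ztop nan ((0.0, 0.0), (0.0, 0.0), 0.0)
  return _methods._mean(a, axis=axis, dtype=dtype,
  ret = ret.dtype.type(ret / rcount)
Traceback (most recent call last):
  File "e.py", line 15, in <module>
    L=(P[mm][:,:2]-c)@np.c_[ex,ey]; print(" ",psi,nm,mm.sum(),np.percentile(L,[1,50,99],axis=0).round(4).tolist(),np.percentile(P[mm][:,2],[1,50,99]).round(4))
                                                              ~~~~~~~~~~~~~^^^^^^^^^^^^^^^^^^^^
IndexError: index -1 is out of bounds for axis 0 with size 0
```

```bash
cat > f.py <<'E'
from h import *
for n in("top","side"):
    D=np.load(n+".npz"); P=D["P"]; g=D["im"].min(2)
    m=(P[...,2]>.12)&(abs(P[...,0]-.548)<.06)&(abs(P[...,1]+.325)<.05)
    a=np.deg2rad(13.3); ex=np.array([np.cos(a),np.sin(a)]);ey=np.array([-np.sin(a),np.cos(a)]); c=np.array([.5489,-.3265])
    L=(P[...,:2]-c)@np.c_[ex,ey]
    top=m&(g<70)&(abs(L[...,0])<.03)&(L[...,1]<.008)&(P[...,2]>.18); print(n,"ztop",np.median(P[top][:,2]),top.sum())
    for nm,mm in(("dark",m&(g<70)),("grey",m&(g>80)&(P[...,2]>.15))):
        print(nm,mm.sum(),np.percentile(L[mm],[2,50,98],axis=0).round(4).tolist(),np.percentile(P[mm][:,2],[2,50,98]).round(4))
    if n=="side":
        fr=m&(g<70)&(P[...,2]<.186)&(abs(L[...,0])>.016)&(P[...,2]>.160); q=L[fr]; print(fr.sum(),np.polyfit(q[:,0],q[:,1],1),np.median(q[:,1]))
        print(np.c_[L[m&(g>80)&(P[...,2]>.15)],P[m&(g>80)&(P[...,2]>.15)][:,2]].round(3)[::4].tolist())
    # contour fit of yaw by edges: long edges
E
python3 f.py
```

```text
top ztop 0.1920406388493512 351
dark 656 [[-0.0361, -0.0127], [-0.0007, 0.0031], [0.0358, 0.0216]] [0.1679 0.1913 0.1955]
grey 69 [[-0.0125, 0.014], [-0.0004, 0.0189], [0.0124, 0.0227]] [0.1747 0.186  0.1906]
side ztop 0.1914135337038672 150
dark 438 [[-0.0363, -0.0129], [-0.0003, 0.0087], [0.0353, 0.0151]] [0.1601 0.1886 0.1945]
grey 95 [[-0.0127, 0.0125], [-0.0009, 0.0196], [0.0111, 0.0236]] [0.1619 0.1782 0.1895]
147 [0.01788882 0.01096466] 0.01137026594581593
[[0.004, 0.014, 0.188], [-0.005, 0.012, 0.186], [0.002, 0.018, 0.188], [-0.008, 0.013, 0.184], [0.006, 0.02, 0.186], [-0.003, 0.019, 0.186], [-0.012, 0.015, 0.183], [0.004, 0.017, 0.181], [-0.005, 0.021, 0.185], [0.011, 0.017, 0.178], [0.002, 0.016, 0.177], [-0.008, 0.018, 0.179], [0.004, 0.02, 0.177], [-0.006, 0.02, 0.178], [0.004, 0.022, 0.177], [-0.006, 0.023, 0.177], [0.006, 0.023, 0.174], [-0.003, 0.024, 0.175], [-0.013, 0.02, 0.172], [0.001, 0.02, 0.168], [-0.008, 0.018, 0.167], [0.004, 0.025, 0.17], [-0.006, 0.022, 0.167], [-0.001, 0.019, 0.162]]
```

move_arm(rows="0 0 0 -0.8; 0 0 0 -0.9; 0 0 0 -0.95; 0 0 0 -0.95; 0 0 0 -0.95; 0 0 0 -0.95; 0 0 0 -0.9; 0 0 0 -0.7")

```text
time_s: 20.05
tcp_pos: [0.5362, 0.1654, 0.2366]
tool_rot: [-180.0, -0.0, -166.2]
force: [0.2, 0.7, -0.7]
opening: 0.0098
```

move_arm(rows="0.1 -0.3 0 0; 0.2 -0.6 0 0; 0.25 -0.8 0 0; 0.25 -0.8 0 0; 0.25 -0.8 0 0; 0.25 -0.8 0 0; 0.25 -0.8 0 0; 0.25 -0.8 0 0")

```text
time_s: 20.85
tcp_pos: [0.5278, 0.044, 0.2367]
tool_rot: [-180.0, 0.0, -166.5]
force: [0.3, -0.6, -0.6]
opening: 0.0099
```

move_arm(rows="0.25 -0.8 0 0; 0.25 -0.8 0 0; 0.25 -0.8 0 0; 0.25 -0.8 0 0; 0.25 -0.8 0 0; 0.25 -0.8 0 0; 0.25 -0.8 0 0; 0.25 -0.8 0 0")

```text
time_s: 21.65
tcp_pos: [0.5188, -0.0897, 0.2367]
tool_rot: [-180.0, -0.0, -166.5]
force: [0.4, -0.2, -0.8]
opening: 0.0098
```

```bash
python3 d.py tr1
```

```text
[ 0.51880037 -0.08972826  0.23673216] [-1.79978691e+02 -1.91517202e-04 -1.66454261e+02] [ 0.36530967 -0.18091018 -0.84305471] 0.009832935209238385
side 880 [-0.0408 -0.0076 -0.0703] [ 0.0389  0.0084 -0.0023] [[-0.0388, -0.0017, -0.0668], [-0.0013, 0.0027, -0.0366], [0.0366, 0.0067, -0.0065]]
  ly= 0.006 lx + 0.028 lz + 0.0035
```

View pics/tr1.png

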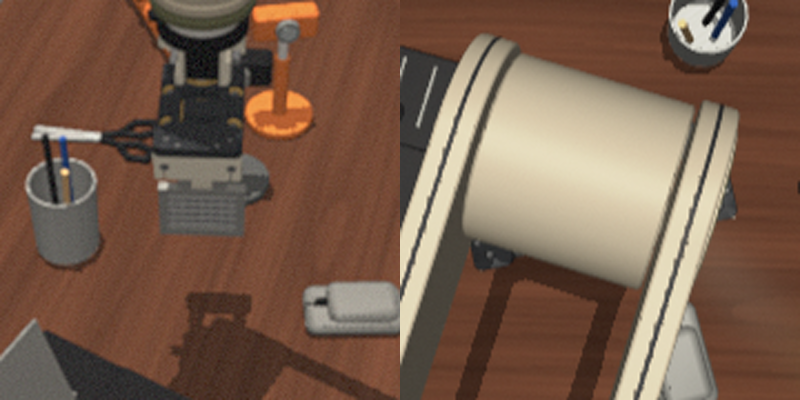

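move_arm(rows="0.22 -0.8 0.1 0; 0.22 -0.8 0.2 0; 0.22 -0.8 0.2 0; 0.22 -0.8 0.2 0; 0.22 -0.7 0.2 0; 0.15 -0.5 0.2 0; 0.08 -0.27 0.15 0; 0 0 0 0")

```text
time_s: 22.55
tcp_pos: [0.5153, -0.1852, 0.2108]
tool_rot: [180.0, -0.1, -166.4]
force: [-0.8, 1.0, -1.0]
opening: 0.0099
```

move_arm(rows="0 0 0 0; 0 0 0 0; 0 0 0 0; 0 0 0 0; 0 0 0 0; 0 0 0 0; 0 0 0 0; 0 0 0 0")

```text
time_s: 23.35
tcp_pos: [0.5157, -0.1847, 0.2116]
tool_rot: [-180.0, -0.0, -166.3]
force: [0.3, 0.6, -1.0]
opening: 0.0095
```

```bash
python3 d.py tg1
python3 - <<'E'
from h import *
for n in("side","top"):
    D=np.load(n+"3.npz"); P=D["P"]; g=D["im"].min(2)
    a=np.deg2rad(13.6); ex=np.array([np.cos(a),np.sin(a)]);ey=np.array([-np.sin(a),np.cos(a)]); c=np.array([.5437,-.3051])
    L=(P[...,:2]-c)@np.c_[ex,ey]; z=P[...,2]
    m=(z>.15)&(z<.2)&(abs(L[...,0])<.05)&(L[...,1]>.08)&(L[...,1]<.16)
    if m.sum()>20: print(n,"filter in lens frame",m.sum(),np.percentile(L[m],[2,50,98],axis=0).round(4).tolist(),np.polyfit(L[m][:,0],L[m][:,1],1))
    m=(z>.15)&(z<.2)&(abs(L[...,0])<.05)&(L[...,1]>-.05)&(L[...,1]<.03)
    print(n,"cam",m.sum(),np.percentile(L[m],[2,50,98],axis=0).round(4).tolist() if m.sum()>10 else "")
    cv2.imwrite(f"pics/{n}_end.png",D["im"])
E
```

```text
[ 0.5156959  -0.18473647  0.21163791] [-1.79998182e+02 -9.59338940e-04 -1.66346408e+02] [ 0.30343095  0.55153496 -1.00004735] 0.009540627079805613
side 797 [-0.0397 -0.0078 -0.0713] [ 0.0391  0.0085 -0.0025] [[-0.0374, -0.0028, -0.0665], [0.0, 0.0024, -0.037], [0.0369, 0.0068, -0.0059]]
  ly= 0.005 lx + 0.027 lz + 0.0032
side filter in lens frame 583 [[-0.0364, 0.1216], [0.0008, 0.1257], [0.0404, 0.1304]] [-0.0027869   0.12584172]
side cam 0 
top cam 15 [[0.0301, -0.0354], [0.0346, -0.0297], [0.0378, -0.0247]]
```

View pics/side_end.png

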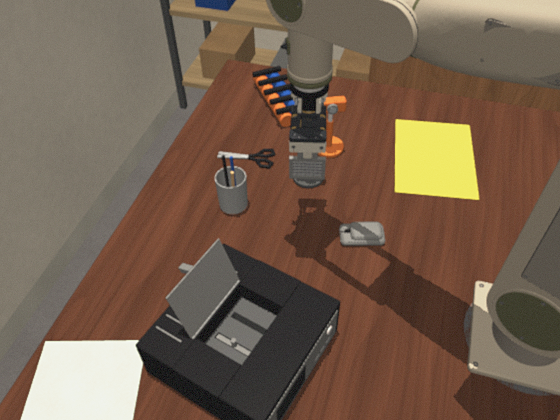

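View pics/top_end.png

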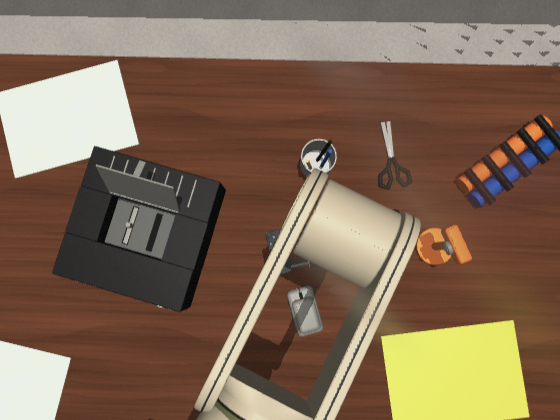

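move_arm(rows="0.05 -0.06 0 0; 0 -0.06 0 0; 0 0 0 0; 0 0 0 0; 0 0 0 0; 0 0 0 0; 0 0 0 0; 0 0 0 0")

```text
time_s: 24.25
tcp_pos: [0.5153, -0.1873, 0.2117]
tool_rot: [-180.0, 0.0, -166.3]
force: [-0.7, -1.1, -1.1]
opening: 0.0093
```

move_arm(rows="0 0 0 0; 0 0 0 0; 0 0 0 0; 0 0 0 0; 0 0 0 0; 0 0 0 0; 0 0 0 0; 0 0 0 0")

```text
time_s: 25.05
tcp_pos: [0.5153, -0.1873, 0.2116]
tool_rot: [180.0, 0.0, -166.3]
force: [-0.2, -0.8, -1.3]
opening: 0.0098
```

```bash
python3 d.py fin
python3 - <<'E'
from h import *
s=read_state(); a=np.deg2rad(13.6); d=s["tcp_pos"][:2]-[.5437,-.3051]
print("side %.4f dist %.4f z-off %.4f"%(d@[np.cos(a),np.sin(a)],d@[-np.sin(a),np.cos(a)],s["tcp_pos"][2]-.0376-.174),abs(s["joint_velocities"]).max())
print(job_done())
E
```

```text
[ 0.51530174 -0.18729024  0.21163526] [ 1.79999552e+02  1.32091355e-03 -1.66346242e+02] [-0.1846202  -0.76034632 -1.25845415] 0.009793464910742658
side 799 [-0.0407 -0.0066 -0.0722] [ 0.039   0.0097 -0.0024] [[-0.0385, -0.0023, -0.067], [-0.0009, 0.0028, -0.0359], [0.0366, 0.0068, -0.0065]]
  ly= -0.002 lx + 0.035 lz + 0.0037
side 0.0001 dist 0.1212 z-off 0.0000 0.09304568039164171
the job is handed in; nothing more can be done
None
```

I opened the flap by its lug to about 1.85 rad and released it. I then drew the filter (long flat tab, right-hand slot) straight up and held it in front of the black webcam. The job was handed in at about 25 s of the 58 s allowed, with the filter still gripped.

**Final pose:** By my estimate of the lens, the middle of the filter is 121 mm from it. It is centred to within 1 mm sideways and in height, and its yaw matches to under 1°. The lens estimate itself is only good to about 2–3 mm and 1°.

**Steadiness:** The arm was still, the grip opening was 9.8 mm, and outside forces were under 2 N.

**Scene:** Pictures just before the last 3 mm adjustment showed the flap standing open, the blank in its slot, and the mouse, pen pot and scissors in place. The webcam was mostly hidden by the arm, but nothing came near it and no contact force showed.

**Checks that disagreed:**
- The side camera read the filter as tilted 1.5–2° from upright, while the tool's own orientation showed under 0.1°. I put this down to camera calibration and did not correct for it.
- Estimates of the lens direction ranged from 12° to 14.3°, and I used 13.6°.
- The recognition network placed the lens about 5 mm from the position I got from the depth images. I used the depth position.

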